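# Zero the length counter and take the long board off the measuring stand

## Task

Clear the measuring stand for the next piece: first turn the length counter's reset knob back to its zero stop, then grip the longer board (the one with a block glued on one end), lift it off the stand keeping it level all the way, and finish while holding it still and level in the air, at least 10 cm above where it lay. Leave the counter at zero, and leave the shorter board and everything else where it is; do not put the board down or let it go at the end.

Things in the scene. Friction and masses are not known exactly. Their poses are not given: they have to be found in the camera images.
- reset (a joint): reset knob of the length counter, angle in rad: 0 = the zero stop (a firm end stop, cannot go below 0); it grows clockwise seen from above, so it is zeroed by turning it anticlockwise seen from above. It starts 0.7 to 1.4 rad away from the stop, turns with a light friction of about 0.05 N m and stays where it is left
- reset_grip (a point): on the knob's axis at grip height, 92 mm above the bench. Knob: black disc, 44 mm diameter, 8 mm thick, with an upright bar grip 42 mm long, 14 mm thick, 32 mm high; bar top 7 mm above this point, disc top 23 mm below. The point turns with the knob; its x axis runs along the bar, white mark at the -x end. At 0 the bar lies along the counter's x, mark at the white tick on the counter's -x edge
- counter: length counter, a fixed grey metal box 80 x 74 mm, 55 mm high, on a 90 mm square foot, with the reset knob on top; fixed at one end or the other of the stand. Origin: centre of its underside on the bench; x axis horizontal, as the stand's x; -x is the side with the black number window
- tailblock: plain wooden end block, 70 x 50 mm, 45 mm high, with two small steel bolt heads on top (3 to 4 mm more) and a 90 mm square steel foot, fixed at the end of the stand that has no counter. Origin: centre of its underside
- stand: fixed measuring stand: wooden base board 240 (x) x 400 (y) x 16 mm with two round steel rest bars of 24 mm diameter along x, at y = -95 and +95 mm, their tops 70 mm above the bench (they do not turn). Two boards lie across the bars side by side, lengthwise along y, about 124 mm apart. Origin: centre of its underside on the bench
- rail: the long board, to be lifted: pale wood, 320 mm long (y) x 42 mm wide (x) x 20 mm thick, with a block 42 x 50 mm, 25 mm high, glued on top flush with its +y end; about 0.18 kg (0.14 to 0.24). Origin: centre of its underside (of the 320 mm length); z up. It lies loose on the rest bars, in either of the two lanes, underside 70 mm above the bench
- rail_balance (a point): balance point of the long board: on its centre line, 29 mm from the middle of its length towards the end with the block, at half its thickness (10 mm above its underside). Axes as the board's: y along its length
- short: the short board, to be left alone: plain pale wood, 250 mm long (y) x 42 mm (x) x 20 mm, no block, about 0.11 kg, lying loose on the rest bars in the other lane. Origin: centre of its underside
- tape: tape measure, black, 65 x 34 mm, 62 mm high, upright on the bench beside an end of the stand. Bystander. Origin: centre of its underside
- offcut: wooden offcut, 60 x 50 x 30 mm, on the bench beside the other end of the stand. Bystander. Origin: centre of its underside
- driver: black-handled screwdriver, 150 mm long (x), 26 mm thick, lying on the base board of the stand, under the gap between the two boards, lengthwise along the stand's y. Bystander. Origin: under the middle of its length
- glue: white glue bottle, 56 mm diameter, 115 mm high, upright on the bench beyond the stand. Bystander. Origin: centre of its underside
- tin: open aluminium tin, 72 mm across its rim, 85 mm high, on the bench beyond the stand. Bystander. Origin: centre of its underside

How it is judged (in metres and radians):
On the way, in this order (a step that is already met when the one before it is completed fails the run):
1. the reset knob is back at its zero stop, while the long board still lies on the stand (value of joint reset below 0.08 rad and height (world z) of rail below 0.085 m), for 0.2 s.
2. the long board is held in the fingers, level and well clear above the stand (height (world z) of rail above 0.15 m and angle between rail's own z axis and vertical below 0.1 rad and contact force between rail and the fingers above 1 N and contact force between rail and stand below 0.2 N and contact force between rail and counter below 0.2 N and contact force between rail and tailblock below 0.2 N and contact force between rail and short below 0.2 N), for 0.5 s.
At the end, for the whole second after the job is handed in: The long board is in the fingers, underside over 150 mm above the bench, level within 0.1 rad, under 0.03 m/s and 0.15 rad/s, touching neither stand, end blocks nor short board; knob within 0.1 rad of zero; short board and bystanders within 40 mm of their starts (all of step 2 and linear speed of rail below 0.03 m/s and angular speed of rail below 0.15 rad/s and value of joint reset below 0.1 rad and distance of each of short, tape, offcut, driver, glue, tin from where it was at the start of the episode below 0.04 m); the arm keeps its last pose, push and grip.
It fails at once if the long board tips (more than 0.26 rad) (angle between rail's own z axis and vertical above 0.26 rad).
It fails at once if the short board or a bystander is moved more than 40 mm (distance of any of short, tape, offcut, driver, glue, tin from where it was at the start of the episode above 0.04 m).
It also fails if it takes over 53 s, if anything falls off the work surface, if the arm or the gripper's body presses on something with over 40 N, if the wrist force passes 120 N, or if a joint passes its speed limit or range.

## Robot

A 6-joint arm with a two-finger parallel gripper is mounted at the origin on the work surface. World frame = base frame: x ahead of the robot, y to its left, z up, the work surface at z = 0. Lengths are in mm, angles in degrees, forces in N, time in s.
With the tool pointing down it reaches from about 300 to 850 mm from the base axis. Payload 4.2 kg.
Tool frame: the origin (TCP) lies midway between the tips of the shut fingers; the grasp point (between the pads) lies 19 mm behind it; z points along the fingers, y is the line along which they close (so a half turn about z gives the same grasp; the last joint's range is limited). The gripper opens to 91 mm and grips with 3 to 60 N. Pads are 32 mm wide; open, the fingers measure 118 mm over their backs; the gripper's body (76 mm by 178 mm) begins 60 mm behind the grasp point.
Start: joints at [-1.146, 18.312, 89.639, -0, 72.044, -1.146], TCP at [575.016, 0, 213.976] pointing down, gripper open.
Joint ranges: [-177.97, 177.97], [-48.28, 115.42], [12.27, 149.76], [-77.06, 257.06], [2.81, 150.46], [-146.56, 146.56]. Speed limits (degrees/s): [147.25, 147.25, 180, 180, 180, 180].

## Interface

Orientations are given as a 3x3 rotation matrix whose columns are the frame's x, y, z axes.
In Python, from rig import observe, eyes, r gives the robot as it stands. The module is installed in compiled form; this text tells all that it offers.
- The arm moves only by the tool step_arm, never from a script. Its argument "moves" is a list of rows, each a list of 3 entries, a list of its own where there are three numbers: the closure, from -1 (fully open) to 1 (shut), so that 0 is half open, then the shift along the world's x, y, z in mm, then the turn, a rotation vector about the world's x, y, z in degrees. A call has 1 to 20 rows; each row shifts and turns the commanded pose from where the row before left it; what a row does not reach is not made up. A row lasts 1/12 s, in which the tool goes at most 41.7 mm and 7.16 degrees, less where a joint would pass 70% of its speed; a pose out of reach is approached as far as the arm can. A call with a gripper value outside its range is refused whole. The fingers move at their own pace and stop on an object; "squeeze" is the grip in N (left out, the last holds). Time passes only in rows, so rows that do not move let the fingers close. It gives the time, the measured TCP pose, the force, the opening and the grip force at its end, in the units of the state.
- observe(): the state, without advancing time (a new reading comes with each control period).
- eyes.get_image(name): name is "scene" or "side" or "wrist"; returns a dict with "pixels" (480x640x3 uint8, blue, green, red), "depth" (480x640 float32, mm along the optical axis (not along the pixel's ray), 0 where there is no reading), "vfov" (degrees; the focal length in pixels is half the picture's height over the tangent of half this angle, whatever the lens; pixels are square), "cx", "cy" (the principal point, pixels), "origin" and "rotation" of the camera in the world. Camera axes: x right, y up, looking along -z (the intrinsics and any distortion apply to the point x, -y, -z); pixel columns grow to the right and rows downward; lengths in mm; the calibration is good to about 2 mm. The wrist camera is an equidistant fisheye: a pixel r from the principal point sees the ray r / f radians off the axis. A picture is of the moment at which its call begins.
- r.job_done(): hands the job in; it is judged then, once.
Trained networks look in the newest picture that a camera, given by its name, has taken for a name from the list of things; names that differ only in an ending like _2 or _b are one class to them, and where a whole thing is asked for, a point or a joint stands for the part that bears it (a point fixed in the world has none). Each returns a list of dicts, best first, with "conf" (0 to 1); they miss things now and then, are a little off and sometimes report something else, mostly with a low value. They report only what shows in the picture. A call takes as long as a camera call.
- eyes.spot_in(camera, name): "uv" ([column, row] in pixels, amid what is visible of it).
The state is a dict: "time_s": time; "q": joint angles; "joint_vel": joint speeds; "effort": joint torques, N m; "ee_pos": TCP position; "ee_rot": TCP orientation; "wrist_force": force on the tool from outside, world axes, zero at the start; "wrist_torque": the same for the moment, N m; "finger_gap": finger opening in mm; "gripper_force": force on a finger pad.
Only numpy, scipy, OpenCV 4.12 (cv2) and the standard library are available. Lean on these libraries where they do the work, as an engineer would, in place of code of your own. Each camera call takes 0.05 s, during which the arm holds its last target. There are 200 camera calls.

## Working session

There is one attempt and no reset: what is moved stays moved. The work goes in short steps, Python scripts to look and compute and a tool call to move; the robot and the scene stay as the last step left them, time stands still between calls to the robot, and variables do not carry over. Pictures are saved under pics/ and viewed, at most 10 in all, crops included, and the job is handed in when it is done.

Besides the shell and the picture viewer there is one more tool, called after "Request:" as name([rows], argument=value, ...), one row to a line, values as JSON. step_arm: Moves the arm, as the interface text tells. Its arguments: {"type":"object","properties":{"moves":{"type":"array"},"squeeze":{"type":"number"}},"required":["moves"]}

```bash
mkdir -p pics
cat > h.py <<'E'
import numpy as np, cv2
from rig import observe, eyes, r
def f_(im): return im["pixels"].shape[0]/2/np.tan(np.radians(im["vfov"])/2)
def cloud(im):
    d=im["depth"].astype(float); h,w=d.shape; f=f_(im)
    u,v=np.meshgrid(np.arange(w),np.arange(h)); x=(u-im["cx"])/f; y=(v-im["cy"])/f
    P=np.stack([x*d,-y*d,-d],-1)
    return P@np.array(im["rotation"]).T+np.array(im["origin"])
E
python3 - <<'E'
from h import *
for n in ("scene","side"):
    im=eyes.get_image(n); cv2.imwrite(f"pics/{n}0.png",im["pixels"]); np.savez(f"{n}0.npz",P=cloud(im),pix=im["pixels"],d=im["depth"])
    print(n,im["vfov"],im["cx"],im["cy"],im["origin"],[k for k in im])
    P=cloud(im)
    for t in ("counter","reset_grip","tailblock","rail","short","stand"):
        s=eyes.spot_in(n,t)[:2]
        print(t,[(np.round(q["uv"]),round(q["conf"],2),P[int(q["uv"][1]),int(q["uv"][0])].round()) for q in s])
o=observe(); print(o["ee_pos"],np.array(o["ee_rot"]).round(3),o["finger_gap"],o["time_s"])
E
```

```text
scene 55.10267860084665 324.1742352423308 236.63907163460334 [1018.82101301 -523.55202529  612.89750493] ['pixels', 'depth', 'vfov', 'cx', 'cy', 'origin', 'rotation']
counter []
reset_grip [(array([346., 190.]), 0.75, array([515., 239.,  81.]))]
tailblock [(array([189., 357.]), 0.55, array([ 564., -273.,   43.]))]
rail [(array([265., 248.]), 0.58, array([520., -39.,  90.]))]
short [(array([271., 250.]), 0.61, array([529., -32.,  88.])), (array([328., 267.]), 0.59, array([647., -16.,  90.]))]
stand [(array([290., 303.]), 0.64, array([ 636., -111.,   73.]))]
side 56.872543835857286 316.56958207430233 249.38702306544647 [241.00194921 414.29205564 662.78109808] ['pixels', 'depth', 'vfov', 'cx', 'cy', 'origin', 'rotation']
counter [(array([265., 379.]), 0.9, array([484., 269.,  67.]))]
reset_grip [(array([266., 359.]), 0.66, array([497., 255.,  88.]))]
tailblock [(array([445., 208.]), 0.79, array([ 523., -232.,   46.])), (array([367., 274.]), 0.69, array([499.,  36.,  89.]))]
rail [(array([365., 273.]), 0.94, array([504.,  39.,  89.]))]
short [(array([312., 233.]), 0.92, array([629.,  39.,  90.]))]
stand [(array([325., 283.]), 0.95, array([520., 114., 113.]))]
[5.75035036e+02 5.49993282e-04 2.14002060e+02] [[-0.  1.  0.]
 [ 1.  0. -0.]
 [-0.  0. -1.]] 91.21853850178272 0.7
```

View pics/scene0.png

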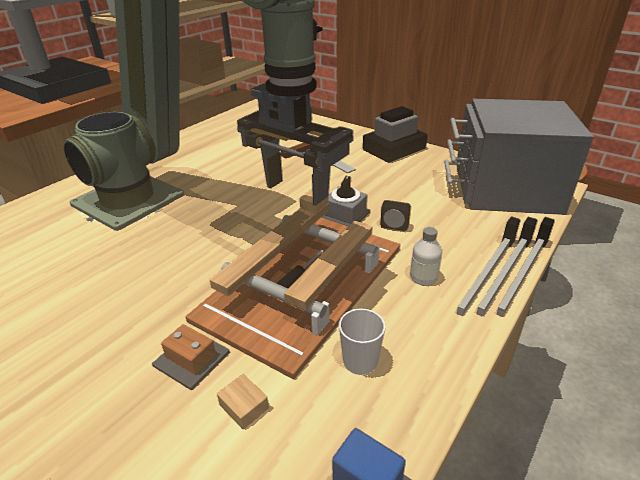

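View pics/side0.png

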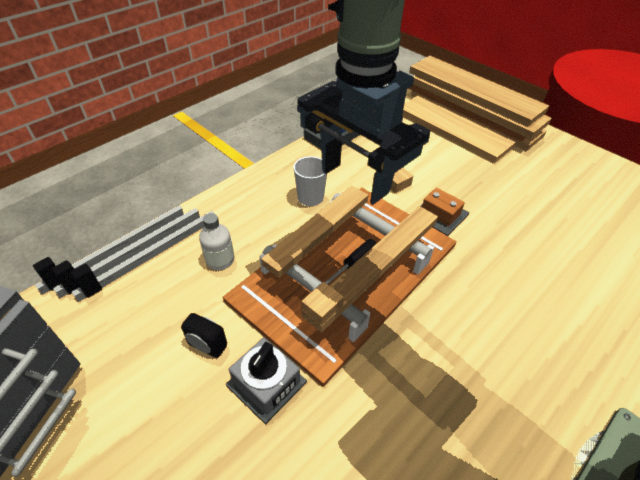

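Both views show the rail in the lane nearer the robot, with its block at the counter end (side view, 325,300). The counter and knob are at about (266,375) in the side view. Next I'll fit the geometry from the depth.

Run:
```python
from h import *
S=np.load("side0.npz"); C=np.load("scene0.npz")
for n,D in (("side",S),("scene",C)):
    P=D["P"].reshape(-1,3); px=D["pix"].reshape(-1,3).astype(int)
    def rect(name,m):
        if m.sum()<15: print(n,name,"few",m.sum()); return
        Q=P[m]; (c,s,a)=cv2.minAreaRect(Q[:,:2].astype(np.float32)); print(n,name,m.sum(),np.round(c,1),np.round(s,1),round(a,1),"med",np.median(Q,0).round(1))
    x,y,z=P.T
    wood=(px[:,2]-px[:,0])>25
    for nm,x0,x1 in (("near",440,572),("far",585,720)):
        rect(nm+" top90",(abs(z-90)<4)&(x>x0)&(x<x1)&(y>-190)&(y<190)&wood)
    rect("block",(abs(z-115)<4)&(x>430)&(x<720)&(y>-200)&(y<200)&wood)
    k=(z>80)&(z<104)&(np.hypot(x-505,y-255)<50)
    rect("knobbar",k); rect("knobbar dark",k&(px.max(1)<70)); rect("white",(z>50)&(z<104)&(np.hypot(x-505,y-255)<60)&(px.min(1)>150))
    rect("countertop",(abs(z-55)<4)&(np.hypot(x-505,y-255)<75))
s=S["pix"][320:430,210:320]; c=C["pix"][165:240,305:380]
cv2.imwrite("pics/k.png",np.hstack([cv2.resize(s,(400,400),interpolation=2),cv2.resize(c,(400,400),interpolation=2)]))
```

```text
side near top90 2947 [509.    2.7] [ 43.7 322.3] 2.9 med [508.3  -6.5  89.3]
side far top90 2412 [634.5  16.3] [ 43.8 251.3] 4.9 med [632.4  32.2  89.2]
side block 805 [501.8 137.9] [42.7 50.2] 2.7 med [500.9 139.3 114.3]
side knobbar 390 [502.3 257.6] [14.6 41.5] 18.1 med [499.7 260.   97.2]
side knobbar dark 352 [502.2 257.6] [14.4 41.6] 17.3 med [499.6 258.7  97. ]
side white 1070 [503.2 255.8] [76.1 70. ] 4.3 med [490.  264.   59.8]
side countertop 978 [502.8 257.6] [79.8 73.6] 3.6 med [480.7 272.7  54.2]
scene near top90 2086 [511.5  -0. ] [ 45.3 319.5] 2.9 med [515.1 -40.2  89. ]
scene far top90 2068 [636.3  13.8] [ 44.4 253. ] 5.1 med [639.1  -5.8  89.2]
scene block 111 [490.7 126.3] [25.3 56.8] 37.2 med [494.5 123.7 113.9]
scene knobbar 115 [506.7 253.1] [14.1 40. ] 18.8 med [509.4 245.9  94.8]
scene knobbar dark 94 [508. 251.] [13.5 35.3] 15.9 med [511.  242.6  93.4]
scene white 164 [503.1 255. ] [69.7 65.3] 7.2 med [514.9 241.2  59.9]
scene countertop 252 [506.  253.8] [80.6 74. ] 5.5 med [529.8 235.8  54.3]
```

View pics/k.png

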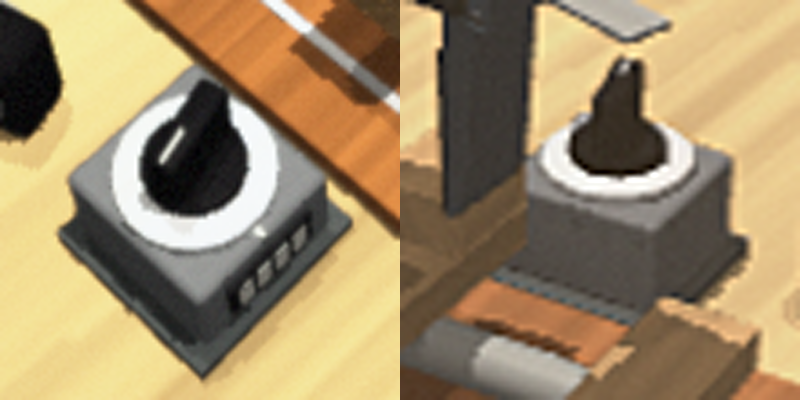

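Request:
step_arm([
  [-1,[-6,21.3,0],[0,0,1.5]],
  [-1,[-6,21.3,0],[0,0,1.5]],
  [-1,[-6,21.3,0],[0,0,1.5]],
  [-1,[-6,21.3,0],[0,0,1.5]],
  [-1,[-6,21.3,0],[0,0,1.5]],
  [-1,[-6,21.3,0],[0,0,1.5]],
  [-1,[-6,21.3,0],[0,0,1.5]],
  [-1,[-6,21.3,0],[0,0,1.5]],
  [-1,[-6,21.3,0],[0,0,1.5]],
  [-1,[-6,21.3,0],[0,0,1.5]],
  [-1,[-6,21.3,0],[0,0,1.5]],
  [-1,[-5,21.3,0],[0,0,1.5]],
  [-1,[0,0,0],[0,0,0]],
  [-1,[0,0,0],[0,0,0]],
])

```text
time_s: 1.87
ee_pos: [503.8, 256.2, 213.9]
ee_rot: [[-0.311, 0.951, 0.0], [0.951, 0.311, -0.0], [-0.0, -0.0, -1.0]]
wrist_force: [0.8, -0.5, 0.3]
finger_gap: 91.2
gripper_force: 0.0
```

```bash
cat >> h.py <<'E'
def fish(im):
    d=im["depth"].astype(float); h,w=d.shape; f=f_(im)
    u,v=np.meshgrid(np.arange(w),np.arange(h)); x=u-im["cx"]; y=v-im["cy"]; rr=np.hypot(x,y)+1e-9
    t=np.minimum(rr/f,1.5); k=np.tan(t)/rr
    P=np.stack([x*k*d,-y*k*d,-d],-1)
    return P@np.array(im["rotation"]).T+np.array(im["origin"])
def rect(name,P,m):
    if m.sum()<15: print(name,"few",m.sum()); return
    c,s,a=cv2.minAreaRect(P[m][:,:2].astype(np.float32)); print(name,m.sum(),np.round(c,1),np.round(s,1),round(a,1),"med",np.median(P[m],0).round(1))
def kn():
    im=eyes.get_image("wrist"); P=fish(im).reshape(-1,3); px=im["pixels"].reshape(-1,3).astype(int); x,y,z=P.T
    R=np.hypot(x-504,y-256)
    for lo,hi in ((80,104),(95,104)): rect(f"bar{lo}",P,(R<40)&(z>lo)&(z<hi))
    rect("countertop",P,(R<65)&(abs(z-55)<5))
    return im,P,px
E
python3 - <<'E'
from h import *
im,P,px=kn(); x,y,z=P.T
cv2.imwrite("pics/w1.png",im["pixels"]); o=observe(); print(np.round(o["ee_pos"],1),np.round(o["ee_rot"],3),np.round(o["q"],1),o["time_s"])
w=(px[:,2]-px[:,0])>25
rect("rail",P,(abs(z-90)<4)&(x<572)&(x>440)&(y>-200)&(y<190)&w); rect("block",P,(abs(z-115)<4)&(x<572)&(x>440)&(y>50)&(y<200)&w)
E
```

```text
bar80 908 [504.  257.8] [13.9 41.7] 18.3 med [503.  259.9  98.5]
bar95 838 [504.1 257.5] [13.6 41. ] 17.7 med [503.5 258.4  98.6]
countertop 2733 [504.1 257.4] [80.9 74.7] 4.0 med [496.2 271.5  54.7]
[503.9 255.5 213.9] [[-0.31   0.951  0.   ]
 [ 0.951  0.31  -0.001]
 [-0.001 -0.    -1.   ]] [25.7 17.4 91.  -0.  71.6  7.7] 1.9167
rail 1483 [504.6 103. ] [ 42.4 121.5] 3.6 med [504.9  74.4  89.9]
block 834 [503.6 137.8] [42.3 50.9] 2.6 med [506.3 124.  114.9]
```

View pics/w1.png

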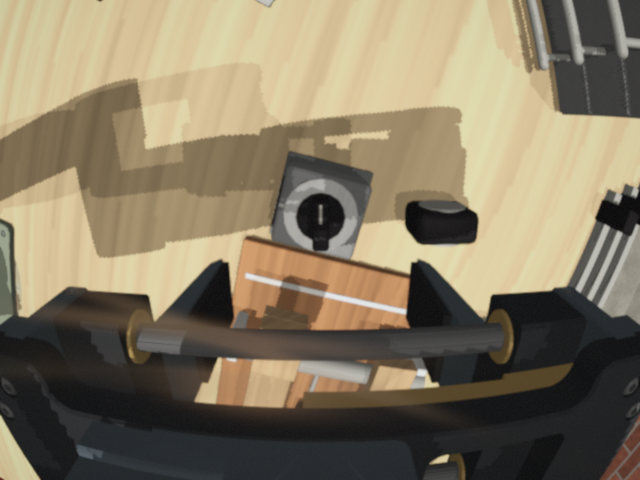

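The wrist view shows the knob at (320,215), with its bar mark pointing towards +y. Its centre is at (504,257.4), so it needs 76° anticlockwise. I'll descend and grip.

Request:
step_arm([
  [0.1,[0,1.6,-15],[0,0,0]],
  [0.1,[0,0,-15],[0,0,0]],
  [0.1,[0,0,-15],[0,0,0]],
  [0.1,[0,0,-15],[0,0,0]],
  [0.1,[0,0,-15],[0,0,0]],
  [0.1,[0,0,-15],[0,0,0]],
  [0.1,[0,0,-15],[0,0,0]],
  [0.1,[0,0,-12],[0,0,0]],
  [0.1,[0,0,-11],[0,0,0]],
  [0.1,[0,0,-10],[0,0,0]],
  [0.1,[0,0,0],[0,0,0]],
  [0.6,[0,0,0],[0,0,0]],
  [1,[0,0,0],[0,0,0]],
  [1,[0,0,0],[0,0,0]],
  [1,[0,0,0],[0,0,0]],
  [1,[0,0,0],[0,0,0]],
  [1,[0,0,0],[0,0,0]],
  [1,[0,0,0],[0,0,0]],
], squeeze=12)

```text
time_s: 3.42
ee_pos: [504.1, 257.3, 76.7]
ee_rot: [[-0.309, 0.951, 0.001], [0.951, 0.309, 0.0], [0.0, 0.001, -1.0]]
wrist_force: [-1.2, -0.6, 5.1]
finger_gap: 13.9
gripper_force: 12.0
```

Request:
step_arm([
  [1,[0,0,0],[0,0,4]],
  [1,[0,0,0],[0,0,4]],
  [1,[0,0,0],[0,0,4]],
  [1,[0,0,0],[0,0,4]],
  [1,[0,0,0],[0,0,4]],
  [1,[0,0,0],[0,0,4]],
  [1,[0,0,0],[0,0,4]],
  [1,[0,0,0],[0,0,4]],
  [1,[0,0,0],[0,0,4]],
  [1,[0,0,0],[0,0,4]],
  [1,[0,0,0],[0,0,4]],
  [1,[0,0,0],[0,0,4]],
  [1,[0,0,0],[0,0,4]],
  [1,[0,0,0],[0,0,4]],
  [1,[0,0,0],[0,0,4]],
  [1,[0,0,0],[0,0,4]],
  [1,[0,0,0],[0,0,4]],
  [1,[0,0,0],[0,0,4]],
  [1,[0,0,0],[0,0,1]],
  [1,[0,0,0],[0,0,0]],
])

```text
time_s: 5.08
ee_pos: [504.3, 257.6, 76.7]
ee_rot: [[-1.0, -0.017, 0.001], [-0.017, 1.0, 0.001], [-0.001, 0.001, -1.0]]
wrist_force: [-1.7, 0.4, 6.1]
finger_gap: 13.8
gripper_force: 12.0
```

Run:
```python
from h import *
o=observe(); print(np.round(o["ee_pos"],1),np.round(o["ee_rot"],3),np.round(o["wrist_torque"],2),np.round(o["wrist_force"],1))
R=np.array(o["ee_rot"]); print(np.degrees(np.arctan2(R[1,1],R[0,1])))
```

```text
[504.3 257.6  76.7] [[-1.    -0.017  0.001]
 [-0.017  1.     0.001]
 [-0.001  0.001 -1.   ]] [ 0.18  0.29 -0.04] [-1.7  0.4  6.1]
90.9704784785977
```

Request:
step_arm([
  [1,[0,0,0],[0,0,1]],
  [1,[0,0,0],[0,0,1]],
  [1,[0,0,0],[0,0,1]],
  [1,[0,0,0],[0,0,1]],
  [1,[0,0,0],[0,0,1]],
  [1,[0,0,0],[0,0,0]],
])

```text
time_s: 5.58
ee_pos: [504.4, 257.6, 76.6]
ee_rot: [[-0.995, -0.102, 0.001], [-0.102, 0.995, 0.001], [-0.001, 0.001, -1.0]]
wrist_force: [-2.1, 0.5, 5.0]
finger_gap: 14.5
gripper_force: 12.3
```

Run:
```python
from h import *
o=observe(); print(np.round(o["wrist_torque"],2),np.round(o["wrist_force"],1))
R=np.array(o["ee_rot"]); print(np.degrees(np.arctan2(R[1,1],R[0,1])))
```

```text
[ 0.21  0.19 -0.46] [-2.1  0.5  5. ]
95.87799013919548
```

The torque jumped to 0.46 N m at 95.9°, so the knob is at its stop. I'll release, retreat and check.

Request:
step_arm([
  [1,[0,0,0],[0,0,0]],
  [1,[0,0,0],[0,0,0]],
  [0.1,[0,0,0],[0,0,0]],
  [0.1,[0,0,0],[0,0,0]],
  [0.1,[0,0,0],[0,0,0]],
  [0.1,[0,0,0],[0,0,0]],
  [0.1,[0,0,10],[0,0,0]],
  [0.1,[0,0,20],[0,0,0]],
  [0.1,[0,0,25],[0,0,0]],
  [0.1,[0,0,25],[0,0,0]],
  [0.1,[0,0,25],[0,0,0]],
  [0.1,[0,0,25],[0,0,0]],
  [0.1,[0,0,8],[0,0,0]],
  [0.1,[0,0,0],[0,0,0]],
  [0.1,[0,0,0],[0,0,0]],
])

```text
time_s: 6.83
ee_pos: [503.7, 257.0, 213.5]
ee_rot: [[-0.995, -0.105, -0.0], [-0.105, 0.995, -0.0], [0.0, -0.0, -1.0]]
wrist_force: [-0.1, 0.3, 0.4]
finger_gap: 41.2
gripper_force: 0.0
```

Run:
```python
from h import *
im,P,px=kn()
im=eyes.get_image("side"); Q=cloud(im).reshape(-1,3); x,y,z=Q.T; p=im["pixels"].reshape(-1,3).astype(int)
rect("sidebar",Q,(np.hypot(x-503,y-257)<40)&(z>80)&(z<104))
rect("rail",Q,(abs(z-90)<4)&(x<572)&(x>440)&(y>-200)&(y<190)&((p[:,2]-p[:,0])>25))
rect("block",Q,(abs(z-115)<4)&(x<572)&(x>440)&(y>50)&(y<200)&((p[:,2]-p[:,0])>25))
o=observe(); print(np.round(o["q"],1),o["ee_pos"])
cv2.imwrite("pics/s2.png",cv2.resize(im["pixels"][320:430,210:320],(400,400)))
```

```text
bar80 909 [503.6 257.1] [41.1 14.1] 4.0 med [501.2 256.9  98.5]
bar95 854 [503.6 257.1] [41.  14.1] 4.0 med [502.6 257.   98.6]
countertop 2674 [504.1 257.2] [80.8 73.7] 3.7 med [484.5 256.9  54.7]
sidebar 382 [502.3 257.7] [41.7 14.4] 4.7 med [499.6 259.6  97.2]
rail 2940 [508.9   2.7] [ 43.3 321.7] 3.0 med [508.4  -6.   89.3]
block 800 [501.9 138.3] [42.4 51. ] 3.5 med [501.  139.4 114.3]
[ 25.9  17.6  91.    0.   71.6 -70.1] [503.06391608 256.74446934 212.14874194]
```

View pics/s2.png

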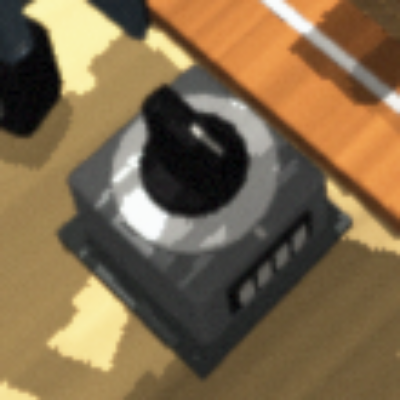

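The bar now reads 4.0° against the counter's 3.7°, with the mark at the window side, so the knob is zeroed. Now I'll go to the rail's balance point, about (509,31).

Request:
step_arm([
  [-0.6,[0.2,-11.3,0],[0,0,-4.65]],
  [-0.6,[0.2,-11.3,0],[0,0,-4.65]],
  [-0.6,[0.2,-11.3,0],[0,0,-4.65]],
  [-0.6,[0.2,-11.3,0],[0,0,-4.65]],
  [-0.6,[0.2,-11.3,0],[0,0,-4.65]],
  [-0.6,[0.2,-11.3,0],[0,0,-4.65]],
  [-0.6,[0.2,-11.3,0],[0,0,-4.65]],
  [-0.6,[0.2,-11.3,0],[0,0,-4.65]],
  [-0.6,[0.2,-11.3,0],[0,0,-4.65]],
  [-0.6,[0.2,-11.3,0],[0,0,-4.65]],
  [-0.6,[0.3,-11.3,0],[0,0,-4.65]],
  [-0.6,[0.3,-11.3,0],[0,0,-4.65]],
  [-0.6,[0.3,-11.3,0],[0,0,-4.65]],
  [-0.6,[0.3,-11.3,0],[0,0,-4.65]],
  [-0.6,[0.3,-11.3,0],[0,0,-4.65]],
  [-0.6,[0.3,-11.3,0],[0,0,-4.65]],
  [-0.6,[0.3,-11.3,0],[0,0,-4.65]],
  [-0.6,[0.3,-11.3,0],[0,0,-4.65]],
  [-0.6,[0,-11.3,0],[0,0,-4.65]],
  [-0.6,[0,-11.3,0],[0,0,-4.65]],
])

```text
time_s: 8.6
ee_pos: [507.5, 30.6, 212.1]
ee_rot: [[-0.048, 0.999, -0.004], [0.999, 0.048, -0.0], [0.0, -0.004, -1.0]]
wrist_force: [0.2, -0.3, -0.1]
finger_gap: 72.7
gripper_force: 0.0
```

Run:
```python
from h import *
im=eyes.get_image("wrist"); P=fish(im).reshape(-1,3); px=im["pixels"].reshape(-1,3).astype(int); x,y,z=P.T
w=(px[:,2]-px[:,0])>25
rect("rail",P,(abs(z-90)<4)&(x<572)&(x>440)&(y>-200)&(y<190)&w)
rect("rail mid",P,(abs(z-90)<4)&(x<572)&(x>440)&(y>40)&(y<110)&w)
rect("block",P,(abs(z-115)<4)&(x<572)&(x>440)&(y>50)&(y<200)&w)
rect("short",P,(abs(z-90)<4)&(x<720)&(x>590)&(y>-200)&(y<190)&w)
o=observe(); print(np.round(o["ee_pos"],1),np.round(o["ee_rot"],3),o["finger_gap"])
cv2.imwrite("pics/w3.png",im["pixels"])
```

```text
rail 11595 [511.2 -15.2] [ 42.8 255.4] 3.1 med [509.8  22.5  89.9]
rail mid 4560 [506.6  74.9] [42.5 71. ] 2.2 med [506.5  75.9  89.9]
block 3980 [503.2 137.5] [42.7 49.4] 2.9 med [503.3 137.1 114.8]
short 8868 [633.   44.3] [ 43.3 193.6] 5.0 med [630.6  60.2  89.8]
[507.5  28.9 212.2] [[-0.045  0.999 -0.004]
 [ 0.999  0.045 -0.002]
 [-0.002 -0.004 -1.   ]] 72.84827186735137
```

View pics/w3.png

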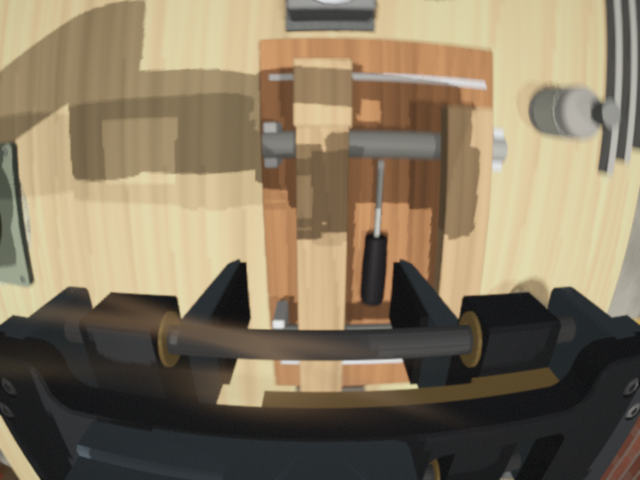

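The wrist view shows the rail running vertically at column 325, with its block at the top (323,80). The fingers straddle it at (215,330) and (425,330), and the driver at (375,265) is clear. Balance point is (508.6,31.6), so I'll descend.

Request:
step_arm([
  [-0.6,[0,0,-14],[0,0,0]],
  [-0.6,[0,0,-14],[0,0,0]],
  [-0.6,[0,0,-14],[0,0,0]],
  [-0.6,[0,0,-14],[0,0,0]],
  [-0.6,[0,0,-14],[0,0,0]],
  [-0.6,[0,0,-14],[0,0,0]],
  [-0.6,[0,0,-14],[0,0,0]],
  [-0.6,[0,0,-14],[0,0,0]],
  [-0.6,[0,0,-14],[0,0,0]],
  [-0.6,[0,0,-14],[0,0,0]],
  [-0.6,[0,0,-5],[0,0,0]],
  [-0.6,[0,0,0],[0,0,0]],
  [-0.6,[0,0,0],[0,0,0]],
  [-0.6,[0,0,0],[0,0,0]],
])

```text
time_s: 9.82
ee_pos: [508.8, 31.3, 69.4]
ee_rot: [[-0.053, 0.999, 0.001], [0.999, 0.053, 0.0], [0.0, 0.001, -1.0]]
wrist_force: [-0.1, -0.2, 0.5]
finger_gap: 73.1
gripper_force: 0.0
```

Request:
step_arm([
  [-0.6,[0,0.3,-5],[0,0,0]],
  [-0.6,[0,0,-3],[0,0,0]],
  [-0.4,[0,0,0],[0,0,0]],
  [-0.2,[0,0,0],[0,0,0]],
  [0,[0,0,0],[0,0,0]],
  [0.3,[0,0,0],[0,0,0]],
  [1,[0,0,0],[0,0,0]],
  [1,[0,0,0],[0,0,0]],
  [1,[0,0,0],[0,0,0]],
  [1,[0,0,0],[0,0,0]],
  [1,[0,0,0],[0,0,0]],
], squeeze=35)

```text
time_s: 10.73
ee_pos: [508.5, 31.5, 61.1]
ee_rot: [[-0.052, 0.999, 0.0], [0.999, 0.052, 0.0], [-0.0, 0.0, -1.0]]
wrist_force: [-0.1, 0.7, 0.7]
finger_gap: 41.8
gripper_force: 35.0
```

Gripped at a 41.8 mm gap. A small lift first, to check it stays level.

Request:
step_arm([
  [1,[0,0,2],[0,0,0]],
  [1,[0,0,4],[0,0,0]],
  [1,[0,0,6],[0,0,0]],
  [1,[0,0,8],[0,0,0]],
  [1,[0,0,5],[0,0,0]],
  [1,[0,0,0],[0,0,0]],
  [1,[0,0,0],[0,0,0]],
])

```text
time_s: 11.32
ee_pos: [508.7, 31.5, 86.6]
ee_rot: [[-0.052, 0.999, 0.001], [0.999, 0.052, 0.0], [0.0, 0.001, -1.0]]
wrist_force: [-0.2, 0.8, -1.1]
finger_gap: 41.6
gripper_force: 35.0
```

```bash
cat >> h.py <<'E'
def level(z0):
    im=eyes.get_image("side"); Q=cloud(im).reshape(-1,3); x,y,z=Q.T; p=im["pixels"].reshape(-1,3).astype(int)
    w=(p[:,2]-p[:,0])>25; m=(abs(z-z0)<12)&(x<540)&(x>480)&(y>-150)&(y<110)&w
    A=np.c_[x[m],y[m],np.ones(m.sum())]; c=np.linalg.lstsq(A,z[m],rcond=None)[0]
    rs=z[m]-A@c; k=abs(rs)<3; c=np.linalg.lstsq(A[k],z[m][k],rcond=None)[0]
    print("slopes",c[:2].round(4),"z at centre",(np.array([509,3,1])@c).round(1),k.sum())
    o=observe(); print(np.round(o["wrist_force"],1),np.round(o["wrist_torque"],2),o["gripper_force"],o["finger_gap"],o["time_s"])
    return im
E
python3 -c "
from h import *
level(115)"
```

```text
slopes [0.0191 0.0006] z at centre 114.7 1455
[-0.4 -0.6 -2.6] [ 0.02 -0.01 -0.01] 34.999659061431885 41.82393764274181 11.3667
```

Level (slope 0.0006 along its length). Lifting on to about 13 cm above where it lay.

Request:
step_arm([
  [1,[0,0,5],[0,0,0]],
  [1,[0,0,8],[0,0,0]],
  [1,[0,0,10],[0,0,0]],
  [1,[0,0,10],[0,0,0]],
  [1,[0,0,10],[0,0,0]],
  [1,[0,0,10],[0,0,0]],
  [1,[0,0,10],[0,0,0]],
  [1,[0,0,10],[0,0,0]],
  [1,[0,0,10],[0,0,0]],
  [1,[0,0,8],[0,0,0]],
  [1,[0,0,6],[0,0,0]],
  [1,[0,0,4],[0,0,0]],
  [1,[0,0,2],[0,0,0]],
  [1,[0,0,0],[0,0,0]],
  [1,[0,0,0],[0,0,0]],
  [1,[0,0,0],[0,0,0]],
  [1,[0,0,0],[0,0,0]],
  [1,[0,0,0],[0,0,0]],
  [1,[0,0,0],[0,0,0]],
  [1,[0,0,0],[0,0,0]],
])

```text
time_s: 13.03
ee_pos: [508.4, 31.5, 188.8]
ee_rot: [[-0.052, 0.999, -0.0], [0.999, 0.052, -0.0], [-0.0, -0.0, -1.0]]
wrist_force: [0.1, 0.5, -1.8]
finger_gap: 42.0
gripper_force: 35.0
```

```bash
python3 -c "
from h import *
im=level(218); cv2.imwrite('pics/s4.png',im['pixels'])
Q=cloud(im).reshape(-1,3);x,y,z=Q.T
rect('sidebar',Q,(np.hypot(x-503,y-257)<40)&(z>80)&(z<104))"
```

```text
slopes [0.0166 0.0003] z at centre 216.9 1547
[-0.5 -0.1 -1.7] [-0.03  0.01  0.01] 34.99967157840729 42.039131203421796 13.0833
sidebar 386 [502.4 257.7] [41.7 14.3] 2.9 med [499.2 259.7  97.3]
```

View pics/s4.png

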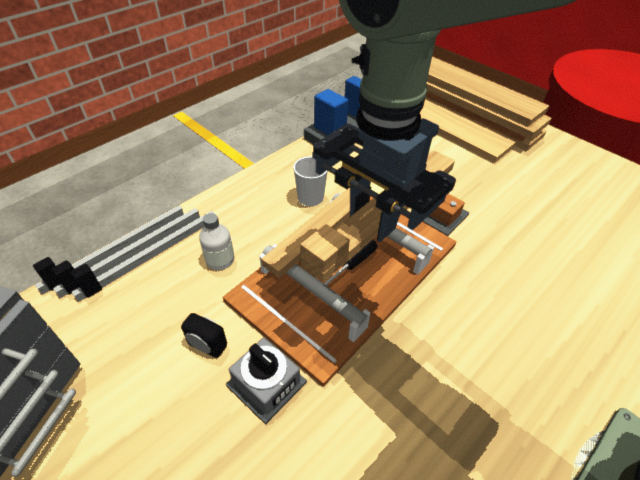

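The image shows the rail held level in the fingers, with its block at (325,245) and its underside at about 197 mm. The knob is at zero (265,360), and the short board and bystanders haven't moved. Handing in.

```bash
python3 -c "
from rig import r
print(r.job_done())"
```

```text
the job is handed in; nothing more can be done
None
```

I turned the reset knob back to its zero stop, then lifted the long board; I handed in with it held still and level, its underside about 197 mm above the bench, but the hand-in gave no verdict.

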